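# Stop-button check on the frame sander

### The job

Test the sander's stop switch: press the big finned mushroom button straight in until it latches and let go so that it stays in by itself, then twist it clockwise until it pops all the way back out. Then press the small round reset button on its own box fully in and let it come back up. Touch only, pick nothing up, and leave the other things on the bench where they are.

Things in the scene. Friction and masses are not known exactly. Their poses are not given: they have to be found in the camera images.
- stop_box: Fixed green steel switch box, 160 x 160 x 50 mm high (on a 170 mm base plate 4 mm thick) that carries the stop button at the middle of its top. Origin: centre of its underside, on the bench; z up is the button's axis. A steel collar, 68 mm across, rises to 55 mm under the button.
- stop_top (a point): Centre of the flat top (about 45 mm across) of the stop button: a grey palm mushroom, 88 mm across and 28 mm thick, its underside 70 mm and its top 98 mm above the bench when out. It presses straight down. Three fins stick out of its rim like a pinwheel. This point moves down with the button.
- fin0 (a point): A fin's upright pushing face: its middle, 57 mm from the button's axis, 18 mm below stop_top. The face runs radially from 44 (rim) to 68 mm out, 19 mm tall, and looks counter-clockwise (from above): a fingertip set down on that side, outside the rim, and swept clockwise round the axis turns the button. Behind it the fin tapers to the rim, too slanted to pinch. Turns and sinks with the button.
- fin1 (a point): Second fin, the same, 120 degrees counter-clockwise of fin0.
- fin2 (a point): Third fin, the same, 240 degrees counter-clockwise of fin0.
- stop_press (a joint): How far the stop button is pressed down, m: 0 out, 0.014 hard down. A spring pushes it up (about 3 N at the start, 8 N near the bottom). Pressed beyond about 0.012 it latches and, let go, rises a little and stays at about 0.010 until it is twisted.
- stop_twist (a joint): Clockwise turn (seen from above) of the stop button, rad: 0 at rest, stop at 1.15. A spring turns it back to 0 (about 0.05 N m at 0, 0.2 N m at 0.9 rad). The latch lets go at 0.65 to 0.95 rad, and the button then springs up; a finger pressed on a fin may hold it down by friction until it is taken away.
- reset_box: Fixed green box, 80 x 80 x 40 mm high, with the reset button on the middle of its top. Origin: centre of its underside, on the bench. It changes places with toggle_box.
- reset_top (a point): Centre of the top of the reset button: a black push button 30 mm across standing 10 mm out of a steel ring 46 mm across and 12 mm high. 62 mm above the bench when up. It presses straight down and the point moves with it.
- reset (a joint): How far the reset button is pressed down, m: 0 up, 0.006 fully in. Spring, about 5 N when fully in; it does not latch.
- toggle_box: Bystander, fixed: the same green box, 80 x 80 x 40 mm, with a toggle lever on top reaching 117 mm above the bench. Origin: centre of its underside.
- oak_block: Bystander, loose: upright dark wood block 60 x 60 x 100 mm. Origin: centre of its underside.
- size_jar: Bystander, loose: jar 64 mm across, 85 mm high. Origin: centre of its underside.
- cork_block: Bystander, loose: cork sanding block 100 x 60 x 30 mm. Origin: centre of its underside.
- gild_brush: Bystander, loose: brush lying along its own x. Origin: on its underside.
- mallet: Bystander, loose: hammer lying along its own x. Origin: on its underside.
- frame_corner: Bystander, loose: L-shaped gilt frame corner, legs 160 and 100 mm, 34 mm high. Origin: middle of the long leg's underside.
- wax_tin: Bystander, loose: flat tin 80 mm across, 45 mm high. Origin: centre of its underside.
Mind the look-alikes: they are no part of the job. Leave any orange or purple look-alike of the reset_box alone.

How it is judged:
By the outcome, as a careful person would: the job done as asked, in the order asked, and still so for the second after the job is handed in, with the robot touching nothing.
It also fails if it takes over 56 s, if anything falls off the work surface, if the arm or the gripper's body presses on something with over 40 N, if the wrist force passes 120 N, or if a joint passes its speed limit or range.

### The arm

A 6-joint arm with a two-finger parallel gripper is mounted at the origin on the work surface. World frame = base frame: x ahead of the robot, y to its left, z up, the work surface at z = 0. Lengths are in m, angles in rad, forces in N, time in s.
With the tool pointing down it reaches from about 0.35 to 1 m from the base axis. Payload 7.1 kg.
Tool frame: the origin (TCP) lies midway between the tips of the shut fingers; the grasp point (between the pads) lies 19 mm behind it; z points along the fingers, y is the line along which they close (so a half turn about z gives the same grasp; the last joint's range is limited). The gripper opens to 85 mm and grips with 20 to 120 N. Pads are 22 mm wide; open, the fingers measure 114 mm over their backs; the gripper's body (76 mm by 85 mm) begins 54 mm behind the grasp point. The pads swing forward as they close: fully open they stand 13 mm farther back than shut.
Start: joints at [-1.225, 0.423, 1.63, -0, 1.089, -0.019], TCP at [0.223, -0.584, 0.231] pointing down, gripper open.
Joint ranges: [-3, 3], [-0.9, 2.11], [0.09, 2.58], [-1.31, 4.45], [0.11, 2.69], [-2.54, 2.54]. Speed limits (rad/s): [2.39, 2.39, 3.01, 3.14, 3.14, 3.14].

### API

Orientations are given as a unit quaternion [x, y, z, w].
In Python, from cell import bot gives the robot as it stands. Calls block until the motion is done:
- bot.move_to(position, orientation): joint-space move of the TCP to a pose.
- bot.movel(position, ori=None, vel=0.15, contact_N=None): straight line of the TCP; ori=None keeps the orientation; vel is the mean speed in m/s. With contact_N (N) it stops when the force on the tool has changed by that much, and returns True; else False.
- bot.move_joints(angles): joint-space move.
- bot.ungrasp() and bot.close_gripper(grasp_force=None): open the fingers fully, or close them until they stop; grasp_force is the grip in N (None keeps the last).
- bot.wait(seconds).
- bot.solve_ik(position, orientation): joint angles nearest the present ones, or None.
- bot.state(): the state.
- bot.read_camera(name): name is "scene" or "top"; returns (picture, depth): 400x640x3 uint8, blue, green, red; 400x640 float32, m along the optical axis (not along the pixel's ray), 0 where there is no reading.
- bot.calibration(name): a dict with "K" (3x3 intrinsics, pixels), "k1" (the pictures are not rectified: a ray, as slopes to the right and down, at radius r is drawn at 1 + k1 r^2 times it, then the intrinsics apply), "R" (3x3) and "t" (3): a world point X has camera coordinates R X + t. Camera axes: x right, y down, z forward; pixel columns grow to the right and rows downward; lengths in m; the calibration is good to about 2 mm. A picture is of the moment at which its call begins. calibration takes no time and is no camera call.
A pose or a line that the arm cannot do raises bot.IKError and nothing moves.
- bot.sign_off(): hands the job in; it is judged then, once.
The state is a dict: "time": time; "joint_pos": joint angles; "qd": joint speeds; "joint_torque": joint torques, N m; "eef_pos": TCP position; "ee_rot": TCP orientation; "force": force on the tool from outside, world axes, zero at the start; "wrist_torque": the same for the moment, N m; "finger_gap": opening from 0.0 (shut) to 1.0 (fully open); "grasp_force": force on a finger pad.
Only numpy, scipy, OpenCV 4.12 (cv2) and the standard library are available. Lean on these libraries where they do the work, as an engineer would, in place of code of your own. Each camera call takes 0.05 s, during which the arm holds its last target. There are 200 camera calls.

## Working session

There is one attempt and no reset: what is moved stays moved. The work goes in short steps, each a Python script; the robot and the scene stay as the last script left them, time stands still between calls to the robot, and variables do not carry over. Pictures are saved under pics/ and viewed, at most 10 in all, crops included, and the job is handed in when it is done.

```bash
mkdir -p pics; ls
python3 - <<'E'
from cell import bot
import cv2,numpy as np
for n in("top","scene"):
    im,d=bot.read_camera(n); cv2.imwrite(f"pics/{n}0.png",im); np.savez(f"{n}0.npz",im=im,d=d)
    c=bot.calibration(n); print(n,c)
print(bot.state())
E
```

```text
pics
top {'K': array([[434.81165127,   0.        , 320.71112357],
       [  0.        , 434.81165127, 200.16353403],
       [  0.        ,   0.        ,   1.        ]]), 'k1': -0.1123744197963543, 'R': array([[-0.00689901, -0.99990295, -0.01210361],
       [-0.99626593,  0.00791462, -0.08597418],
       [ 0.08606164,  0.01146528, -0.99622384]]), 't': array([0.03916121, 0.45001769, 1.55781822])}
scene {'K': array([[418.05858098,   0.        , 322.70350989],
       [  0.        , 418.05858098, 201.73513889],
       [  0.        ,   0.        ,   1.        ]]), 'k1': -0.015307315369272174, 'R': array([[-0.89776248,  0.44038189,  0.0092906 ],
       [ 0.35209705,  0.7301392 , -0.58559748],
       [-0.26466996, -0.52245626, -0.81054875]]), 't': array([ 0.40676993, -0.12677891,  1.41329083])}
{'time': 0.1, 'joint_pos': array([-1.22499715e+00,  4.23761322e-01,  1.63058559e+00,  8.28973389e-07,
        1.08861945e+00, -1.90117758e-02]), 'qd': array([ 1.58190576e-03, -1.73926724e-04, -1.05254550e-03, -1.20896921e-03,
       -1.36001824e-03, -9.80613822e-06]), 'joint_torque': array([-3.94455092e-04, -5.58424401e+01, -2.82445353e+01, -3.13590476e-05,
        3.04173394e-03, -4.99533684e-06]), 'eef_pos': array([ 0.22283637, -0.5834079 ,  0.23063636]), 'ee_rot': array([ 9.83409998e-01,  1.81395435e-01, -1.11366301e-04, -6.77762979e-04]), 'force': array([-0.299193  ,  0.96150106,  0.11763809]), 'wrist_torque': array([ 0.03768566, -0.00967712,  0.03834823]), 'grasp_force': 0.0, 'finger_gap': 0.9969670261203485}
```

View pics/top0.png

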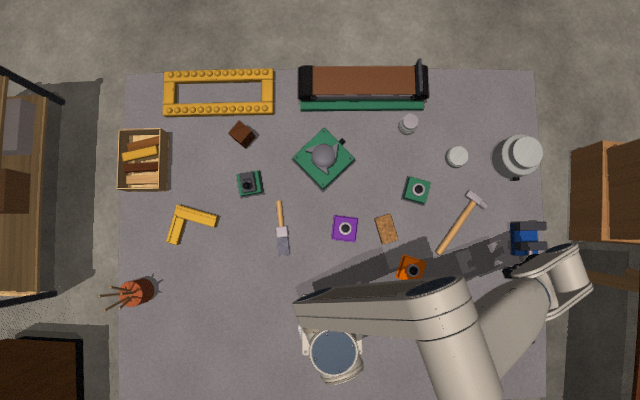

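View pics/scene0.png

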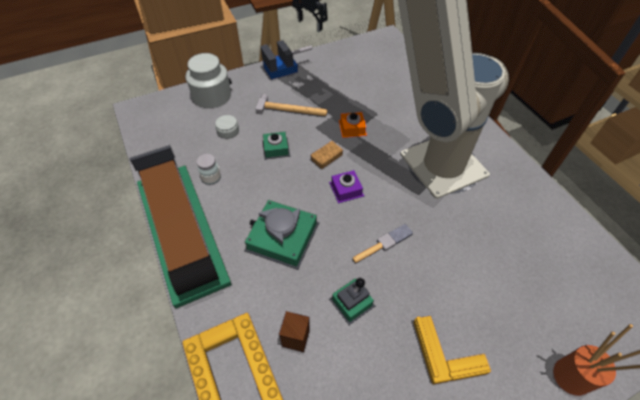

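The top view shows the stop button at (323,155), the green reset box at (417,190) and the toggle at (249,184). The purple (345,228) and orange (411,268) boxes are decoys. Next I'll resample orthographic views at each button's top height.

```bash
cat > h.py <<'E'
import numpy as np,cv2
from cell import bot
def proj(n,X):
    c=bot.calibration(n); p=np.asarray(X)@c["R"].T+c["t"]
    s=p[...,:2]/p[...,2:]; s=s*(1+c["k1"]*(s**2).sum(-1,keepdims=True))
    return s*c["K"][0,0]+c["K"][:2,2]
def cloud(n,d):
    c=bot.calibration(n); v,u=np.mgrid[:400,:640]
    uv=np.stack([u,v],-1).reshape(-1,1,2).astype(float)
    s=cv2.undistortPoints(uv,c["K"],np.array([c["k1"],0,0,0.])).reshape(400,640,2)
    P=np.dstack([s*d[...,None],d])
    W=(P-c["t"])@c["R"]; W[d==0]=np.nan; return W
def ortho(n,im,cx,cy,z,half,N=400):  # row: -x, col: -y (as top)
    g=np.linspace(half,-half,N); X=np.stack([*np.broadcast_arrays(cx+g[:,None],cy+g[None,:],z)],-1)
    m=proj(n,X).astype(np.float32); return cv2.remap(im,m[...,0],m[...,1],cv2.INTER_CUBIC)
E
python3 - <<'E'
from h import *
Z={n:np.load(n+"0.npz") for n in("top","scene")}
W={n:cloud(n,Z[n]["d"]) for n in Z}
for n in Z: print(n,"bench z",np.nanmedian(W[n][...,2]))
w=W["top"]; a=w[155,323]; b=w[189,418]; print(a,b,w[184,249])
for n in W:
    P=W[n].reshape(-1,3)
    for name,c0,z0,z1,r in(("stop",a,.09,.11,.09),("box",a,.04,.06,.13),("reset",b,.054,.07,.05),("rbox",b,.03,.046,.07)):
        q=P[(P[:,2]>z0)&(P[:,2]<z1)&(np.hypot(*(P[:,:2]-c0[:2]).T)<r)]
        if len(q): 
            (x,y),s,t=cv2.minAreaRect((q[:,:2]).astype(np.float32)*1000); print(n,name,len(q),np.median(q,0).round(4),"rect",round(x),round(y),np.round(s),round(t,1))
o=[ortho(n,Z[n]["im"],a[0],a[1],.09,.12) for n in Z]
o2=[ortho(n,Z[n]["im"],b[0],b[1],.062,.06,200) for n in Z]
cv2.imwrite("pics/o.png",np.vstack([np.hstack(o),cv2.copyMakeBorder(np.hstack(o2),0,0,0,400,0)]))
E
```

```text
top bench z -0.0036883042394150883
scene bench z -0.0013272177985064883
[0.60099941 0.02585016 0.09960875] [ 0.48375385 -0.3103986   0.06109897] [0.50508058 0.28834212 0.07266639]
top stop 474 [0.6015 0.026  0.0958] rect 610 34 [106. 113.] 63.2
top box 1363 [0.593  0.0266 0.0505] rect 601 27 [161. 159.] 44.1
top reset 77 [ 0.4836 -0.3133  0.06  ] rect 483 -315 [35. 42.] 62.9
top rbox 345 [ 0.479  -0.3087  0.04  ] rect 483 -313 [81. 81.] 74.1
scene stop 635 [0.6024 0.0292 0.0956] rect 609 34 [103. 113.] 63.0
scene box 1816 [0.607  0.0487 0.05  ] rect 600 26 [164. 161.] 43.6
scene reset 64 [ 0.4826 -0.3088  0.0607] rect 481 -310 [32. 31.] 64.8
scene rbox 318 [ 0.4903 -0.2959  0.0396] rect 482 -312 [85. 80.] 73.8
```

View pics/o.png

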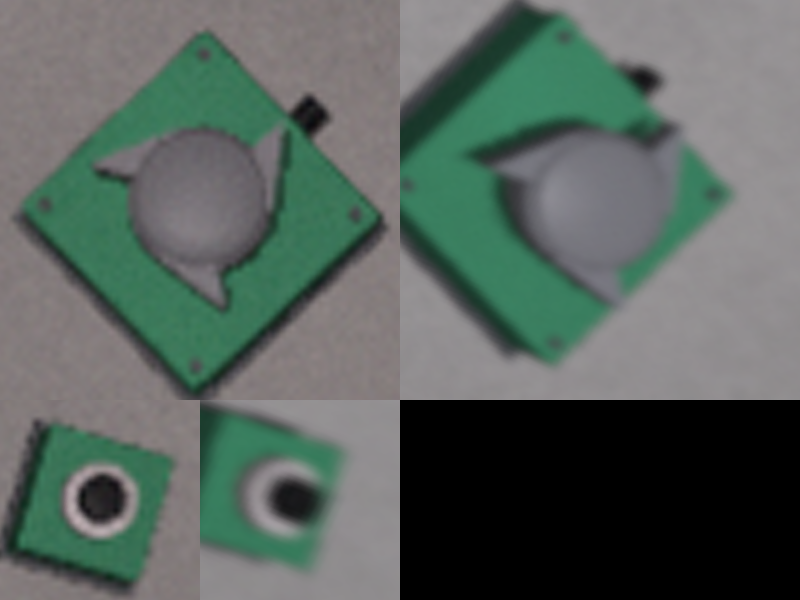

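Both cameras agree:
- **Stop axis:** about (0.6005, 0.0265).
- **Reset button:** about (0.4825, -0.311).
- **Fin tips (top ortho panel):** pixels (95,167), (283,130) and (222,308), so the faces lie at world angles of about 71°, -49° and 191°.

I'll press the stop button now.

```bash
cat >> h.py <<'E'
from scipy.spatial.transform import Rotation as Ro
C=np.array([.6005,.0265]); RS=np.array([.4825,-.311])
def ori(a,s=1):  # tool down, y along +-t_ccw at angle a
    y=s*np.array([-np.sin(a),np.cos(a),0]); z=np.array([0,0,-1.])
    return Ro.from_matrix(np.c_[np.cross(y,z),y,z]).as_quat()
def finger(a,h=.0145,r=.059):
    return C+r*np.array([np.cos(a),np.sin(a)])+h*np.array([-np.sin(a),np.cos(a)])
def st(*k): s=bot.state(); return round(s["time"],2),s["eef_pos"].round(4),s["force"].round(1),s["finger_gap"].round(3)
def stopz(n):
    im,d=bot.read_camera(n); P=cloud(n,d).reshape(-1,3); return np.nanmedian(P[np.hypot(*(P[:,:2]-C).T)<.02,2])-{"top":-.0,"scene":0}[n]
E
python3 - <<'E'
from h import *
f=np.radians(191.4)
bot.close_gripper()
# choose the wrist sign with comfortable last joint over the whole sweep
for s in(1,-1):
    for o in(20,-70):
        a=f+np.radians(o); q=bot.solve_ik([*finger(a),.064],ori(a,s)); print(s,o,None if q is None else q.round(2))
print("z before",stopz("top"),stopz("scene"))
q=ori(f+.3,1)
bot.move_to([*C,.16],q); print(st())
bot.movel([*C,.104],vel=.1)
print(bot.movel([*C,.078],vel=.02,contact_N=22),st())
bot.movel([*C,.15],vel=.08)
bot.move_to([*finger(f+.35),.15],ori(f+.35,1)); print(st())
im,d=bot.read_camera("top"); cv2.imwrite("pics/p1.png",cv2.resize(im[90:230,220:420],None,fx=4,fy=4,interpolation=2))
print("z after",stopz("top"),stopz("scene"))
E
```

```text
1 20 [-0.05  0.57  1.87 -0.    0.7   0.97]
1 -70 None
-1 20 [-0.05  0.57  1.87 -0.    0.7  -2.17]
-1 -70 [ 0.1   0.58  1.86 -0.    0.7  -0.45]
z before 0.0991501081106079 0.09824662422774127Traceback (most recent call last):
  File "<stdin>", line 10, in <module>
  File "h.py", line 23, in st
    def st(*k): s=bot.state(); return round(s["time"],2),s["eef_pos"].round(4),s["force"].round(1),s["finger_gap"].round(3)
                                                                                                   ^^^^^^^^^^^^^^^^^^^^^
AttributeError: 'float' object has no attribute 'round'
```

```bash
sed -i 's/s\["finger_gap"\].round(3)/round(s["finger_gap"],3)/' h.py
python3 - <<'E'
from h import *
f=np.radians(191.4)
print(st())
bot.move_to([*C,.16],ori(f-.3,-1)); print(st())
bot.movel([*C,.104],vel=.1)
print(bot.movel([*C,.078],vel=.02,contact_N=22),st())
bot.movel([*C,.15],vel=.08)
bot.move_to([*finger(f+.35),.15],ori(f+.35,-1)); print(st())
im,d=bot.read_camera("scene"); cv2.imwrite("pics/p1.png",cv2.resize(im[180:280,220:340],None,fx=5,fy=5,interpolation=2))
print("z after",stopz("top"),stopz("scene"))
E
```

```text
(3.52, array([0.6006, 0.0256, 0.1601]), array([ 0.7,  0.1, -0.3]), -0.001)
(5.69, array([0.6005, 0.0264, 0.16  ]), array([ 0.1,  1.4, -0. ]), -0.001)
True (7.39, array([0.601 , 0.0265, 0.084 ]), array([-3.9, -0.6, 10.5]), -0.001)
(9.1, array([ 0.5579, -0.0166,  0.1498]), array([-0.2,  0.5,  0.6]), -0.001)
z after 0.48182109489224423 0.44905648828347416
```

View pics/p1.png

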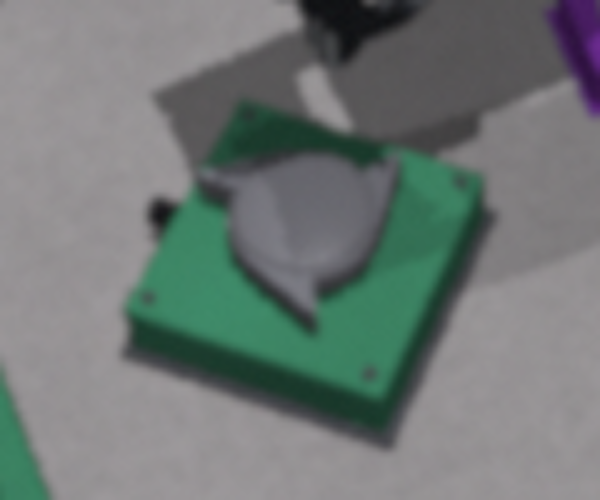

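The picture shows the button clear of the gripper and apparently sitting lower. The cloud height was polluted by the arm, so I'll recheck it with a z filter and then do the twist.

```bash
cat >> h.py <<'E'
def stopz(n):
    im,d=bot.read_camera(n); P=cloud(n,d).reshape(-1,3); m=(np.hypot(*(P[:,:2]-C).T)<.02)&(P[:,2]<.11)&(P[:,2]>.07)
    return m.sum(),np.median(P[m,2]).round(4)
E
python3 - <<'E'
from h import *
f=np.radians(191.4)
z=stopz("scene"); print(z,stopz("top"))
assert .083<z[1]<.093
print(bot.movel([*finger(f+.35),.064],vel=.08,contact_N=12),st())
F0=bot.state()["force"]
for k in range(1,28):
    a=f+.35-k*.06
    hit=bot.movel([*finger(a),.064],ori(a,-1),vel=.04,contact_N=20)
    dF=bot.state()["force"]-F0; t=dF@[-np.sin(a),np.cos(a),0]
    if k%3==0 or hit or t>14: print(k,round(a-f,2),"tang",round(t,1),dF.round(1),"z",stopz("scene"))
    if hit or t>14: break
print(st())
E
```

```text
(np.int64(131), np.float64(0.0882)) (np.int64(2), np.float64(0.0861))
False (10.57, array([ 0.5582, -0.0167,  0.0645]), array([-0.1, -0.1,  0.2]), 0.0)
3 0.17 tang 0.2 [-0.1 -0.2 -1. ] z (np.int64(134), np.float64(0.0879))
6 -0.01 tang -0.3 [ 0.4  0.4 -0.2] z (np.int64(132), np.float64(0.0887))
9 -0.19 tang -0.2 [ 0.6  0.2 -0.2] z (np.int64(133), np.float64(0.0886))
12 -0.37 tang 0.9 [ 0.2 -0.9 -0. ] z (np.int64(137), np.float64(0.0885))
15 -0.55 tang 0.8 [ 0.1 -0.9  0.1] z (np.int64(131), np.float64(0.0891))
18 -0.73 tang 2.7 [-0.1 -3.1  1.1] z (np.int64(137), np.float64(0.0982))
21 -0.91 tang 3.0 [-0.2 -3.8  0.3] z (np.int64(135), np.float64(0.0983))
24 -1.09 tang 3.4 [-1.  -4.2 -0.2] z (np.int64(134), np.float64(0.0981))
27 -1.27 tang 17.8 [-11.1 -16.8   3. ] z (np.int64(133), np.float64(0.0975))
(17.77, array([0.5545, 0.0691, 0.0626]), array([-11.5, -15.7,   3.3]), 0.003)
```

Latched at 88 mm, and it popped back up to 98 mm during the twist. I'll back off counter-clockwise, lift, check the height, then go to reset.

Run:
```python
from h import *
f=np.radians(191.4)
for b in np.arange(-1.1,.36,.145):
    a=f+b; bot.movel([*finger(a),.064],ori(a,-1),vel=.06)
print(st()); bot.movel([*finger(f+.35),.17],vel=.12)
print(stopz("scene"),st())
o=ori(0,1)
qs=[(abs(q[5]),i) for i in(1,-1) if (q:=bot.solve_ik([*RS,.09],ori(0,i))) is not None]; o=ori(0,min(qs)[1])
bot.move_to([*RS,.14],o)
bot.movel([*RS,.068],vel=.1)
print(bot.movel([*RS,.05],vel=.015,contact_N=20),st())
bot.movel([*RS,.16],vel=.08)
bot.move_to([.40,-.45,.25],o); print(st())
for n in("scene","top"):
    im,d=bot.read_camera(n); P=cloud(n,d).reshape(-1,3)
    m=(np.hypot(*(P[:,:2]-RS).T)<.01)&(P[:,2]<.08); print(n,m.sum(),np.median(P[m,2]),stopz(n))
    cv2.imwrite(f"pics/{n}9.png",im)
```

```text
(21.1, array([ 0.5575, -0.0163,  0.0639]), array([ 0.3, -0.2, -0.5]), 0.004)
(np.int64(138), np.float64(0.0982)) (22.18, array([ 0.5571, -0.0166,  0.1691]), array([ 0.9, -0.2, -0.3]), 0.003)
True (26.55, array([ 0.4827, -0.3111,  0.056 ]), array([-1.5,  1.5,  8.8]), 0.001)
(28.77, array([ 0.3999, -0.4489,  0.2489]), array([ 0.3,  0.7, -0.5]), 0.002)
scene 26 0.06160599867439499 (np.int64(133), np.float64(0.0978))
top 25 0.06226835215038837 (np.int64(101), np.float64(0.0988))
```

View pics/scene9.png

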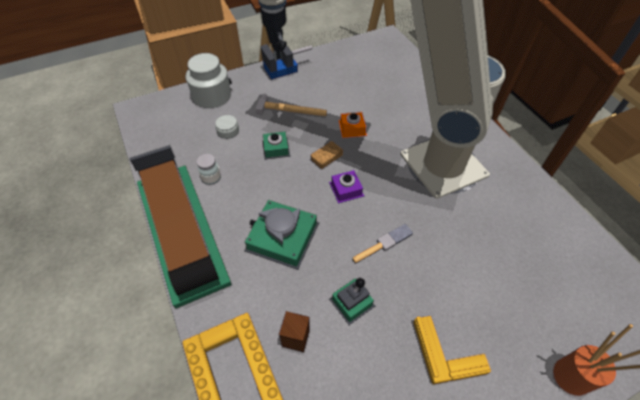

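The picture shows everything in place. The stop button at (280,222) is out, the reset button at (276,138) is up, and the arm is clear. The reset button was pressed to 56 mm, its full 6 mm travel, and is back at 62 mm.

```bash
python3 -c "
from cell import bot
print(bot.sign_off())"
```

```text
the job is handed in; nothing more can be done
None
```

The stop button was pressed until it latched (88 mm), twisted clockwise until it popped back out (98 mm), then the reset button was pressed fully in and came back up; the job was handed in at about 29 s with nothing else moved.

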